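# Tighten down a magnetic chuck crisscross and load it with knife blanks

### The arm

A 6-joint arm with a two-finger parallel gripper is mounted at the origin on the work surface. World frame = base frame: x ahead of the robot, y to its left, z up, the work surface at z = 0. Lengths are in m, angles in rad, forces in N, time in s.
With the tool pointing down it reaches from about 0.25 to 0.775 m from the base axis. Payload 8.9 kg.
Tool frame: the origin (TCP) lies midway between the tips of the shut fingers; the grasp point (between the pads) lies 19 mm behind it; x points along the fingers, y is the direction in which the jaws open and shut, and the axes are right-handed (so a half turn about x gives the same grasp; the last joint's range is limited). The gripper opens to 85 mm and grips with 20 to 120 N. Pads are 22 mm wide; open, the fingers measure 114 mm over their backs; the gripper's body (76 mm by 85 mm) begins 54 mm behind the grasp point. The pads swing forward as they close: fully open they stand 13 mm farther back than shut.
Start: joints at [-1.344, 0.291, -0.153, 1.127, 0, 1.431], TCP at [0.188, -0.49, 0.231] pointing down, gripper open.
Joint ranges: [-2.52, 2.52], [-0.91, 1.74], [-1.3, 1.37], [-1.96, 2.02], [-1.52, 1.47], [-3.14, 3.14]. Speed limits (rad/s): [2.22, 2.22, 2.79, 3.14, 3.14, 3.14].

### API

Orientations are given as a unit quaternion [w, x, y, z].
In Python, from cell import env, planner, telemetry, cams gives the robot as it stands. Calls block until the motion is done:
- env.reach(position, orientation): joint-space move of the TCP to a pose.
- env.line_to(position, attitude=None, speed=0.15, stop_force=None): straight line of the TCP; attitude=None keeps the orientation; speed is the mean speed in m/s. With stop_force (N) it stops when the force on the tool has changed by that much, and returns True; else False.
- env.movej(angles): joint-space move.
- env.move_gripper(opening): opening from 0.0 (shut) to 1.0 (fully open); the grip force is fixed at half the most; returns when the fingers have stopped.
- env.pause(seconds).
- planner.solve_ik(position, orientation): joint angles nearest the present ones, or None.
- telemetry.read_state(): the state.
- cams.get_image(name): name is "scene" or "top" or "wrist"; returns a dict with "color" (480x640x3 uint8, red, green, blue), "z_map" (480x640 float32, m along the optical axis (not along the pixel's ray), 0 where there is no reading), "fx", "fy", "cx", "cy" (pixels), "camera_from_world" (4x4, takes a point from world to camera coordinates); the wrist camera has in their place "mount" (4x4, takes a point from camera to tool coordinates, whose origin is the TCP and whose axes are the tool frame's). Camera axes: x right, y down, z forward; pixel columns grow to the right and rows downward; lengths in m; the calibration is good to about 2 mm. The wrist camera is an equidistant fisheye: a pixel r from the principal point sees the ray r / f radians off the axis. A picture is of the moment at which its call begins: read the wrist's pose just before it.
A pose or a line that the arm cannot do raises env.PlanningError and nothing moves.
- env.finish_job(): hands the job in, once; it reports no verdict.
The state is a dict: "time_s": time; "joints": joint angles; "joint_velocities": joint speeds; "joint_efforts": joint torques, N m; "ee_pos": TCP position; "tool_rot": TCP orientation; "force": force on the tool from outside, world axes, zero at the start; "torque": the same for the moment, N m; "finger_gap": opening from 0.0 (shut) to 1.0 (fully open).
Only numpy, scipy, OpenCV 4.12 (cv2) and the standard library are available. Lean on these libraries where they do the work, as an engineer would, in place of code of your own. Each camera call takes 0.05 s, during which the arm holds its last target. There are 200 camera calls.

### The job

Set up the magnetic chuck for grinding: tighten its four hold-down knobs clockwise in crisscross order, one diagonal pair and then the other, first all four to the middle (snug) mark and only then, again one diagonal pair and then the other, all four to the last (tight) mark. Then lay every knife blank from the rubber mat on the steel face of the chuck, flat, side by side, lengthwise along the brass strips and wholly on the face. Last, turn the controller's dial to the long mark, and leave the tin, the hammer and the cutting disc alone.

Things in the scene. Friction and masses are not known exactly. Their poses are not given: they have to be found in the camera images.
- chuck_face (a point): centre of the top of the magnetic chuck's steel face, which is level, 40 above the bench; face 180 along its x by 160 along its y, with brass strips running along x. It stands on a fixed grey base plate 256 (x) by 330 (y), its top 1 below the face. The knobs' axes are at x = +-85, y = +-125 from this point. x points away from the robot (yaw within 0.2 rad), y left, z up
- knob_front_left (a joint): hold-down knob at the chuck's front left corner (front = nearer the robot, left = +y). Joint angle in rad, growing CLOCKWISE seen from above; loose mark 0, snug (middle) mark 1.05, tight (last) mark 2.09, end stop at 2.16. It stays where it is left (friction about 0.12 N m) and starts somewhere in 0 to 0.25
- knob_front_left_grip (a point): grip point of the front left knob: on its vertical turning axis, mid-height of its black bar handle (64 long, 14 wide, 24 high; its underside 50 above the bench and 11 above the grey base plate, on a steel boss of 32 diameter). Its x axis lies along the bar, towards the end with the white line, and turns with the knob; z up
- knob_back_right (a joint): hold-down knob at the chuck's back right corner (front = nearer the robot, left = +y). Joint angle in rad, growing CLOCKWISE seen from above; loose mark 0, snug (middle) mark 1.05, tight (last) mark 2.09, end stop at 2.16. It stays where it is left (friction about 0.12 N m) and starts somewhere in 0 to 0.25
- knob_back_right_grip (a point): grip point of the back right knob: on its vertical turning axis, mid-height of its black bar handle (64 long, 14 wide, 24 high; its underside 50 above the bench and 11 above the grey base plate, on a steel boss of 32 diameter). Its x axis lies along the bar, towards the end with the white line, and turns with the knob; z up
- knob_front_right (a joint): hold-down knob at the chuck's front right corner (front = nearer the robot, left = +y). Joint angle in rad, growing CLOCKWISE seen from above; loose mark 0, snug (middle) mark 1.05, tight (last) mark 2.09, end stop at 2.16. It stays where it is left (friction about 0.12 N m) and starts somewhere in 0 to 0.25
- knob_front_right_grip (a point): grip point of the front right knob: on its vertical turning axis, mid-height of its black bar handle (64 long, 14 wide, 24 high; its underside 50 above the bench and 11 above the grey base plate, on a steel boss of 32 diameter). Its x axis lies along the bar, towards the end with the white line, and turns with the knob; z up
- knob_back_left (a joint): hold-down knob at the chuck's back left corner (front = nearer the robot, left = +y). Joint angle in rad, growing CLOCKWISE seen from above; loose mark 0, snug (middle) mark 1.05, tight (last) mark 2.09, end stop at 2.16. It stays where it is left (friction about 0.12 N m) and starts somewhere in 0 to 0.25
- knob_back_left_grip (a point): grip point of the back left knob: on its vertical turning axis, mid-height of its black bar handle (64 long, 14 wide, 24 high; its underside 50 above the bench and 11 above the grey base plate, on a steel boss of 32 diameter). Its x axis lies along the bar, towards the end with the white line, and turns with the knob; z up
- dial_grip (a point): grip point of the controller's dial: on its vertical axis, mid-height of its aluminium bar (50 long, 14 wide, 24 high, its underside 65 above the bench on a round skirt of 60 diameter). Its x axis lies along the bar, towards the end with the red line, and turns with the dial. The controller is a fixed blue box 130 x 130, 55 high, to the right of the chuck
- dial (a joint): the dial's angle in rad, growing CLOCKWISE seen from above: 0 = first tick of the scale, ticks every 0.524 (30 degrees), the one long thick mark is at 2.094 (the fifth tick, counting the first), end of scale 4.71. It stays where it is left (friction about 0.05 N m) and starts in 0 to 0.5
- blank1_mid (a point): centre (half-way up) of a flat steel knife blank: 140 long (along its x, pointed tip at +x), 28 wide at the blade and its centre, tang 20 wide from x = -70 to -14, 6 thick, 105 to 210 g. Starts flat on the black rubber mat (290 x 190, 4 thick) left of the chuck. Two or three blanks are present
- blank1: the same blank, origin at the centre of its underside
- blank2_mid (a point): centre (half-way up) of a flat steel knife blank: 140 long (along its x, pointed tip at +x), 28 wide at the blade and its centre, tang 20 wide from x = -70 to -14, 6 thick, 105 to 210 g. Starts flat on the black rubber mat (290 x 190, 4 thick) left of the chuck. Two or three blanks are present
- blank2: the same blank, origin at the centre of its underside
- blank3_mid (a point): centre (half-way up) of a flat steel knife blank: 140 long (along its x, pointed tip at +x), 28 wide at the blade and its centre, tang 20 wide from x = -70 to -14, 6 thick, 105 to 210 g. Starts flat on the black rubber mat (290 x 190, 4 thick) left of the chuck. Two or three blanks are present
- blank3: the same blank, origin at the centre of its underside
- tin_mid (a point): bystander: tin can, 72 diameter, 90 high, mid-height; standing behind the mat
- hammer_grip (a point): bystander: hammer lying behind the chuck; point on its handle
- disc: bystander: black cutting disc, 115 diameter, 5 thick, lying flat behind the controller; centre of its underside
Not all that is in view belongs to the job. What is shaped like the blank3 but brown or purple is not meant.

How it is judged:
By the outcome, as a careful person would: the job done as asked, in the order asked, and still so for the second after the job is handed in, with the robot touching nothing.
Of blank1, blank2, blank3 only 2 to 3 are there at a start; the rules pass over those that are not, and their reading is None.
At some moment in a run one of blank1, blank2, blank3 may be knocked a few centimetres aside while the robot is not near it.
Once in a run the grip may slacken for a moment while it holds something.
It also fails if it takes over 208 s, if anything falls off the work surface, if the arm or the gripper's body presses on something with over 40 N, if the wrist force passes 120 N, or if a joint passes its speed limit or range.

## Working session

There is one attempt and no reset: what is moved stays moved. The work goes in short steps, each a Python script; the robot and the scene stay as the last script left them, time stands still between calls to the robot, and variables do not carry over. Pictures are saved under pics/ and viewed, about 12 in all and at most 16, crops included, and the job is handed in when it is done.

```bash
ls; mkdir -p pics
python3 - <<'E'
from cell import env, planner, telemetry, cams
import cv2, numpy as np
for n in ["top","scene"]:
    im=cams.get_image(n); cv2.imwrite(f"pics/{n}0.png",im["color"][:,:,::-1])
    np.savez(f"{n}0.npz",**im)
    print(n,im["fx"],im["cx"],im["cy"],np.round(im["camera_from_world"],3).tolist(),(im["z_map"]>0).mean())
print(telemetry.read_state())
E
```

```text
pics
top 459.77629756732915 314.23844342945137 242.78882830481953 [[-0.013, -1.0, -0.003, 0.125], [-0.996, 0.013, -0.09, 0.524], [0.09, 0.002, -0.996, 1.189], [0.0, 0.0, 0.0, 1.0]] 0.9959602864583333
scene 534.8970811837262 313.20068233051325 239.32211335988148 [[0.786, 0.618, 0.015, -0.506], [0.497, -0.617, -0.611, -0.14], [-0.368, 0.488, -0.792, 1.574], [0.0, 0.0, 0.0, 1.0]] 0.99603515625
{'time_s': 0.1, 'joints': array([-1.34429274e+00,  2.91211929e-01, -1.54054961e-01,  1.12673823e+00,
       -3.99805875e-06,  1.43149948e+00]), 'joint_velocities': array([-0.00120253, -0.0010454 ,  0.0048869 ,  0.00111054, -0.00019459,
       -0.00036673]), 'joint_efforts': array([ 1.69143816e-03, -5.37975883e+01,  3.31919861e+01,  9.25447064e-03,
       -2.25777530e-04,  9.55271020e-06]), 'ee_pos': array([ 0.18770128, -0.4898577 ,  0.23079446]), 'tool_rot': array([-0.12818319, -0.69529231, -0.129037  ,  0.69533239]), 'force': array([-0.2726692 ,  0.07952042, -0.70276753]), 'torque': array([-0.0255197 , -0.08696113, -0.005661  ]), 'finger_gap': 1.001227343294241}
```

View pics/top0.png

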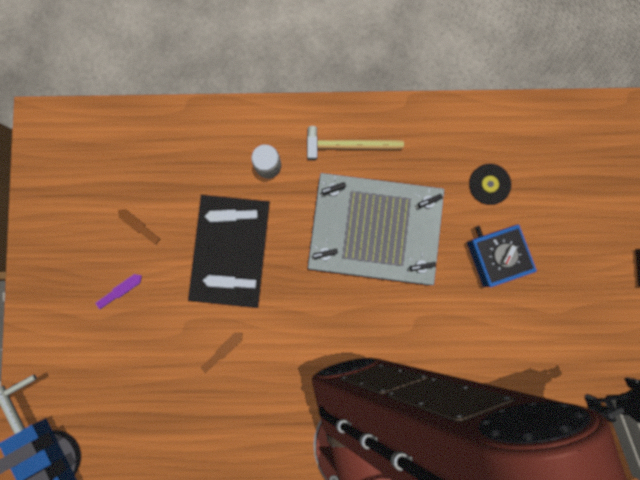

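View pics/scene0.png

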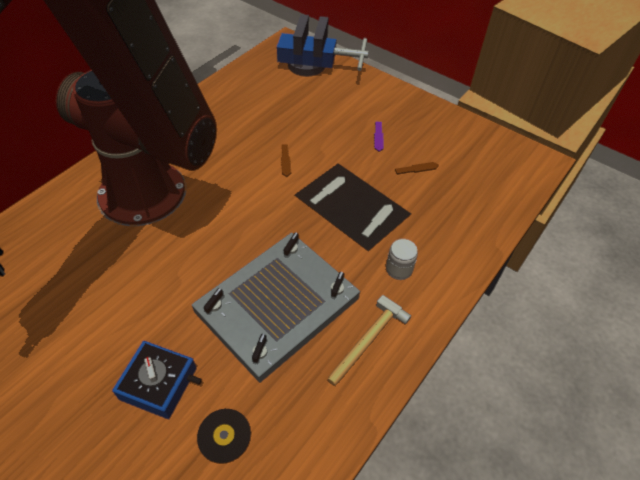

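Two steel-grey blanks lie on the mat, at top-view pixels (231,215) and (230,283). The brown lookalikes at (139,226) and (222,352) and the purple one at (120,291) are off the mat, so they aren't meant. The chuck is at (376,229) and the dial at (506,255). Next I'll write helpers and take a closer look with the wrist camera.

```bash
cat > h.py <<'E'
from cell import env, planner, telemetry, cams
import cv2, numpy as np
from scipy.spatial.transform import Rotation as R
def rot(q): return R.from_quat(np.roll(q,-1))
def down(yaw):
    """tool x down, jaw axis (tool y) at 'yaw' in the world"""
    x=np.array([0,0,-1.]);y=np.array([np.cos(yaw),np.sin(yaw),0]);z=np.cross(x,y)
    return np.roll(R.from_matrix(np.c_[x,y,z]).as_quat(),1)
def cast(im,px,z):
    """pixel(s) -> world points on plane z (pinhole or wrist dict with 'wfc')"""
    px=np.atleast_2d(np.asarray(px,float)); u=(px-[im["cx"],im["cy"]])/[im["fx"],im["fy"]]
    if "mount" in im:
        r=np.linalg.norm(u,axis=1)+1e-9; d=np.c_[u*(np.sin(r)/r)[:,None],np.cos(r)]; T=im["wfc"]
    else: d=np.c_[u,np.ones(len(u))]; T=np.linalg.inv(im["camera_from_world"])
    d=d@T[:3,:3].T; o=T[:3,3]; return o+d*((z-o[2])/d[:,2])[:,None]
def project(im,P):
    P=np.atleast_2d(P); T=np.linalg.inv(im["wfc"]) if "mount" in im else im["camera_from_world"]
    c=P@T[:3,:3].T+T[:3,3]
    if "mount" in im:
        n=np.linalg.norm(c[:,:2],axis=1)+1e-12; th=np.arctan2(n,c[:,2]); u=c[:,:2]/n[:,None]*th[:,None]
    else: u=c[:,:2]/c[:,2:]
    return u*[im["fx"],im["fy"]]+[im["cx"],im["cy"]]
def wrist():
    s=telemetry.read_state(); im=cams.get_image("wrist"); T=np.eye(4)
    T[:3,:3]=rot(s["tool_rot"]).as_matrix(); T[:3,3]=s["ee_pos"]; im["wfc"]=T@im["mount"]; return im
def ortho(im,c,yaw,z,size,n,ny=None):
    """resample the picture to a plan view of plane z: right=-y', up=+x' of frame (c,yaw); size m/px"""
    ny=ny or n; j,i=np.meshgrid(np.arange(n),np.arange(ny))
    a=(ny/2-i)*size; b=(n/2-j)*size
    X=c[0]+a*np.cos(yaw)-b*np.sin(yaw); Y=c[1]+a*np.sin(yaw)+b*np.cos(yaw)
    p=project(im,np.c_[X.ravel(),Y.ravel(),np.full(X.size,z)]).astype(np.float32).reshape(ny,n,2)
    return cv2.remap(im["color"],p[...,0],p[...,1],cv2.INTER_CUBIC)
def save(name,a): cv2.imwrite(f"pics/{name}.png",a[:,:,::-1])
def T(): return telemetry.read_state()["time_s"]
E
python3 - <<'E'
from h import *
t=dict(np.load("top0.npz"))
C=cast(t,[(321,174),(443,188),(433,285),(308,270)],.039);print(C.round(3)); c=C.mean(0)
print("chuck",c, "blanks",cast(t,[(231,215),(230,283)],.01).round(3),"dial",cast(t,[(506,255)],.08).round(3),"tin",cast(t,[(266,155)],.09).round(3))
for yaw in (-np.pi/2-.1,np.pi/2-.1):
    q=planner.solve_ik([c[0]-.05,c[1],.38],down(yaw)); print(yaw,q)
# choose solution with small |j6|
best=min([y for y in (-np.pi/2-.1,np.pi/2-.1)],key=lambda y:abs(planner.solve_ik([c[0]-.05,c[1],.38],down(y))[5]))
env.reach([c[0]-.05,c[1],.38],down(best))
im=wrist(); print(im["fx"],im["cx"],im["cy"],im["mount"].round(3).tolist(),T())
save("w1",im["color"]); np.savez("w1.npz",**im)
save("w1o",ortho(im,c,-.115,.04,.0006,640,500))
E
```

```text
[[ 0.706  0.098  0.039]
 [ 0.664 -0.222  0.039]
 [ 0.41  -0.187  0.039]
 [ 0.453  0.135  0.039]]
chuck [ 0.55837928 -0.04396248  0.039     ] blanks [[0.604 0.341 0.01 ]
 [0.422 0.343 0.01 ]] dial [[ 0.483 -0.362  0.08 ]] tin [[0.745 0.238 0.09 ]]
-1.6707963267948966 [-0.22961535  0.22975564  0.15049483  1.49153551  0.          3.01197731]
1.4707963267948965 [-0.22961535  0.22975564  0.15049483  1.49153551  0.         -0.12961535]
371.64829954431775 325.7754434529435 238.238714800663 [[0.001, -0.291, 0.957, -0.142], [1.0, 0.0, -0.001, -0.001], [0.0, 0.957, 0.291, -0.075], [0.0, 0.0, 0.0, 1.0]] 2.2
```

View pics/w1o.png

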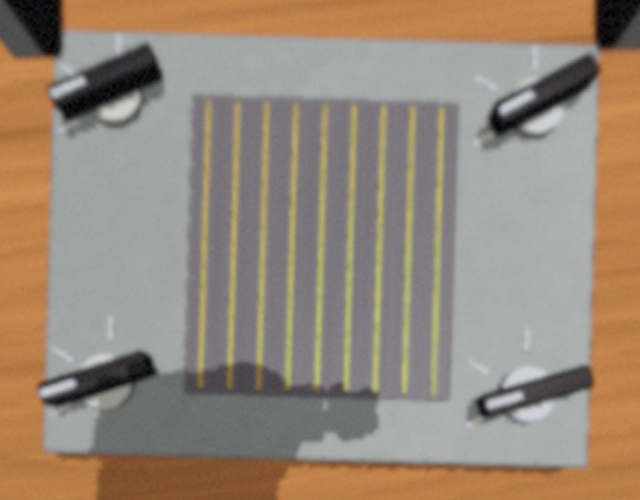

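View pics/w1.png

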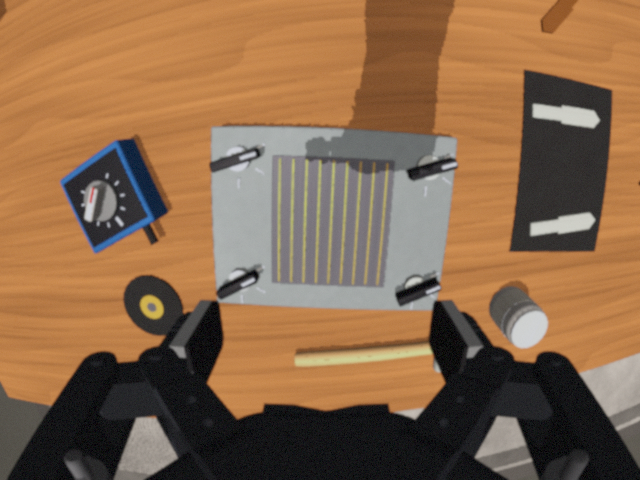

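The plan view shows the plate at corners (55,33), (600,45), (585,465) and (43,452), with four black bars whose white ends point left. Each knob has three ticks. At the front-left knob they sit at (75,408) loose, (62,353) snug and (110,325) tight, so the tight mark lies along chuck +x and bar yaw ≈ 2.09−θ. The dial's red line points away from its long mark at wrist pixel (120,222).

Next I'll measure the chuck precisely and the bar angles.

```bash
cat >> h.py <<'E'
def platefit(im,c0,yaw0):
    s=.0006; a=ortho(im,c0,yaw0,.039,s,800,700)
    hsv=cv2.cvtColor(a,cv2.COLOR_RGB2HSV)
    m=((hsv[...,1]<75)&(hsv[...,2]>50)).astype(np.uint8)
    m=cv2.morphologyEx(m,cv2.MORPH_CLOSE,np.ones((25,25))); m=cv2.morphologyEx(m,cv2.MORPH_OPEN,np.ones((45,45)))
    k=max(cv2.findContours(m,0,1)[0],key=cv2.contourArea); (cx,cy),(w,h),ang=cv2.minAreaRect(k)
    if w<h: ang-=90
    ang=(ang+90)%180-90
    b=(400-cx)*s; A=(350-cy)*s
    return np.array([c0[0]+A*np.cos(yaw0)-b*np.sin(yaw0),c0[1]+A*np.sin(yaw0)+b*np.cos(yaw0),yaw0-np.radians(ang)]),np.array([max(w,h),min(w,h)])*s
KN=dict(fl=(-1,1),br=(1,-1),fr=(-1,-1),bl=(1,1))
def knobpos(ch,k):
    v=np.array([.085,.125])*KN[k]; c,s=np.cos(ch[2]),np.sin(ch[2])
    return ch[:2]+[c*v[0]-s*v[1],s*v[0]+c*v[1]]
def knobang(im,ch,k,dbg=None):
    """bar yaw in the chuck frame, from the white line and the black bar (top at z .074); theta=2.094-yaw"""
    s=.0003; p=knobpos(ch,k); a=ortho(im,p,ch[2],.074,s,320)
    if dbg: save(dbg,a)
    hsv=cv2.cvtColor(a,cv2.COLOR_RGB2HSV); blk=(hsv[...,2]<62).astype(np.uint8)
    j,i=np.meshgrid(np.arange(320),np.arange(320)); r=np.hypot(j-160,i-160)*s
    n,L,st,cc=cv2.connectedComponentsWithStats(cv2.morphologyEx(blk,cv2.MORPH_OPEN,np.ones((5,5))))
    ok=[q for q in range(1,n) if st[q,4]>2000 and r[L==q].min()<.012]
    if not ok: return None
    q=max(ok,key=lambda q:st[q,4])
    hull=np.zeros_like(blk); pts=np.argwhere(L==q)[:,::-1]
    cv2.fillConvexPoly(hull,cv2.convexHull(pts.astype(np.int32)),1); hull=cv2.dilate(hull,np.ones((11,11)))
    w=(hull>0)&(hsv[...,2]>125)&(r<.034)&(r>.012)
    vx,vy,x0,y0=cv2.fitLine(pts.astype(np.float32),cv2.DIST_L2,0,.01,.01).ravel()
    d=np.array([-vy,-vx]); wc=np.array([160-i[w].mean(),160-j[w].mean()]) if w.sum()>30 else np.array([0,1.])
    if d@wc<0: d=-d
    return np.arctan2(d[1],d[0]),np.arctan2(wc[1],wc[0])
E
python3 - <<'E'
from h import *
t=dict(np.load("top0.npz")); w=dict(np.load("w1.npz"))
c0=[.558,-.044]; r=[]
for im in (t,w):
    f,sz=platefit(im,c0,-.135); print(f.round(4),sz.round(4)); r.append(f)
ch=np.mean(r,0); np.save("ch.npy",ch)
for k in KN: print(k,knobpos(ch,k).round(3),[np.round(2.094-np.array(knobang(im,ch,k) or [9]),3) for im in (t,w)])
E
```

```text
[ 0.5599 -0.0434 -0.1416] [0.3304 0.2577]
[ 0.5594 -0.0445 -0.1437] [0.3281 0.2556]
fl [0.493 0.092] [array([-6.906]), array([ 0.129, -0.003])]
br [ 0.626 -0.18 ] [array([-0.051,  0.523]), array([-0.082, -0.236])]
fr [ 0.458 -0.156] [array([-6.906]), array([-6.906])]
bl [0.662 0.068] [array([-6.906]), array([-0.005, -0.613])]
```

Both chuck fits agree within about 1 mm and 0.002 rad. I'll turn the first knob (front left) to snug and take a close-up check.

```bash
cat >> h.py <<'E'
CH=np.array([.55965,-.04395,-.1427])
GR=.055
def rotate(pos,yaws):
    for y in yaws: env.movej(planner.solve_ik(pos,down(y)))
def knob(k,t0,t1,hover=.13,over=0.0):
    p=knobpos(CH,k); J=lambda t: CH[2]+2.094-t+np.pi/2
    env.move_gripper(.5); env.reach([*p,hover],down(J(t0)))
    if env.line_to([*p,GR],speed=.12,stop_force=15): print("CONTACT",telemetry.read_state()["ee_pos"])
    env.move_gripper(0); s=telemetry.read_state(); print(k,"gap",s["finger_gap"].round(3),"t",s["time_s"])
    rotate([*p,GR],[J(t1+over)]); s=telemetry.read_state()
    y=rot(s["tool_rot"]).as_matrix()[:,1]; print(" end theta by tool",round((CH[2]+2.094+np.pi/2-np.arctan2(y[1],y[0])+np.pi)%(2*np.pi)-np.pi,3),"gap",s["finger_gap"].round(3),"tq",s["torque"].round(2),"F",s["force"].round(1))
    env.move_gripper(.5); env.line_to([*p,hover],speed=.15)
    im=wrist(); return im,p
E
python3 - <<'E'
from h import *
im,p=knob("fl",.125,1.05)
save("k1",np.hstack([ortho(im,p,CH[2],.039,.0003,400),ortho(im,p,CH[2],.074,.0003,400)])); print(T())
np.savez("k1.npz",**im)
E
```

```text
Traceback (most recent call last):
  File "h.py", line 74, in knob
    env.move_gripper(0); s=telemetry.read_state(); print(k,"gap",s["finger_gap"].round(3),"t",s["time_s"])
                                                                 ^^^^^^^^^^^^^^^^^^^^^
AttributeError: 'float' object has no attribute 'round'
```

```bash
sed -i 's/s\["finger_gap"\].round(3)/round(s["finger_gap"],3)/g' h.py
python3 - <<'E'
from h import *
s=telemetry.read_state(); print(s["finger_gap"],s["time_s"],s["ee_pos"],s["force"],s["torque"])
p=knobpos(CH,"fl"); env.line_to([*p,.13],speed=.15) if s["finger_gap"]<.05 else 0
im,p=knob("fl",.125,1.05) if s["finger_gap"]<.05 else (None,None)
if im is None:
    p=knobpos(CH,"fl"); J=lambda t: CH[2]+2.094-t+np.pi/2
    rotate([*p,GR],[J(1.05)]); s=telemetry.read_state(); print(s["finger_gap"],s["torque"],s["force"],s["time_s"])
    env.move_gripper(.5); env.line_to([*p,.13],speed=.15); im=wrist()
save("k1",np.hstack([ortho(im,p,CH[2],.039,.0003,400),ortho(im,p,CH[2],.074,.0003,400)])); print(T())
np.savez("k1.npz",**im)
E
```

```text
0.15025925564729645 5.3 [0.49478459 0.09218243 0.05601092] [2.34731249 1.50813544 6.95495154] [ 0.37549452 -0.40389071 -0.09272971]
0.15073554020981947 [ 0.44624948 -0.33285759 -0.18286846] [2.22636696 1.28057875 5.39773844] 6.1833
7.2833
```

View pics/k1.png

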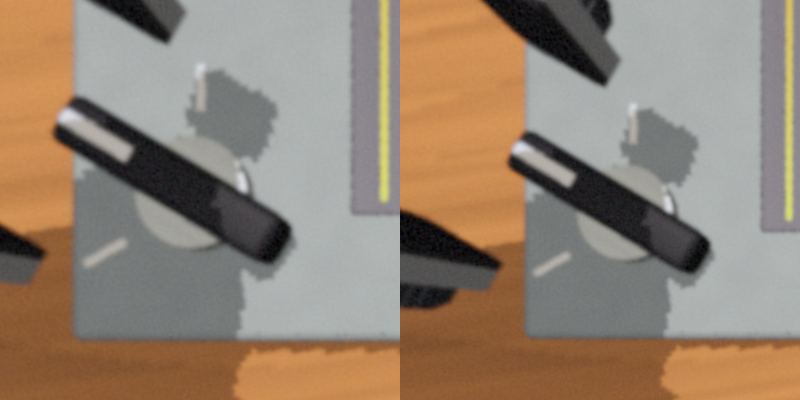

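The close-up shows the front-left bar over its snug mark, with loose at (105,252) and tight at (200,88) on either side. That confirms the direction convention. I'll do the other three to snug with a numeric image check after each.

Run:
```python
from h import *
k1=dict(np.load("k1.npz")); print("fl",2.094-np.array(knobang(k1,CH,"fl")))
im={}
for k in ("br","fr","bl"):
    im,p=knob(k,.125,1.05)
    a=knobang(im,CH,k); print(" image theta",None if a is None else 2.094-np.array(a),T())
    np.savez(f"k_{k}.npz",**im)
    if a is None or abs(2.094-a[0]-1.05)>.12: print("STOP"); break
```

```text
fl [1.0918981  1.19915859]
br gap 0.146 t 9.8667
 end theta by tool 1.05 gap 0.152 tq [ 0.2  -0.13 -0.06] F [0.6 1.6 7.2]
 image theta [1.07098987 1.14466157] 11.85
fr gap 0.147 t 14.1667
 end theta by tool 1.05 gap 0.147 tq [ 0.61 -0.14 -0.14] F [1.  3.5 8. ]
 image theta [1.08526017 1.16852501] 16.15
bl gap 0.147 t 18.6667
 end theta by tool 1.05 gap 0.147 tq [ 0.23 -0.6  -0.11] F [3.2 1.2 6.4]
 image theta [1.07010676 1.18397044] 20.65
```

Run:
```python
from h import *
tiles=[]
for k in ("fl","br","fr","bl"):
    im,p=knob(k,1.06,2.08)
    a=knobang(im,CH,k); print(" image theta",None if a is None else 2.094-np.array(a),T())
    tiles.append(ortho(im,p,CH[2],.074,.0005,200)); np.savez(f"t_{k}.npz",**im)
    if a is None or abs(2.094-a[0]-2.09)>.12: print("STOP"); break
save("tight",cv2.resize(np.hstack(tiles),None,fx=1,fy=1))
```

```text
fl gap 0.144 t 22.725
 end theta by tool 2.08 gap 0.145 tq [ 0.47  0.17 -0.13] F [-0.7  1.5  7.8]
 image theta [2.01148909 1.98352418] 24.7833
br gap 0.145 t 27.4417
 end theta by tool 2.08 gap 0.147 tq [ 0.54  0.31 -0.12] F [-1.   2.2  8. ]
 image theta [2.00730104 1.9815311 ] 29.5
fr gap 0.146 t 31.8917
 end theta by tool 2.08 gap 0.147 tq [ 0.8   0.43 -0.12] F [-1.6  4.9  8.3]
 image theta [2.013498   1.96262582] 33.95
bl gap 0.144 t 36.4667
 end theta by tool 2.08 gap 0.143 tq [ 0.06  0.05 -0.1 ] F [-0.3  0.2  7. ]
 image theta [2.00446266 2.00727659] 38.525
```

View pics/tight.png

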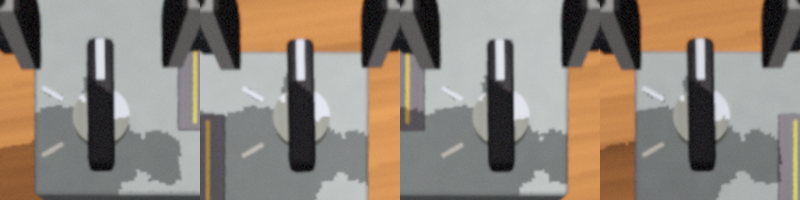

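The crops show all four bars vertical, over their tight marks, with loose and snug bare to the left. The line-fit value of about 2.01 disagrees with that, so I'll re-measure on the saved images using rectangle edges.

Run:
```python
from h import *
for k in KN:
  for tag in ("t",):
    im=dict(np.load(f"{tag}_{k}.npz")); a=ortho(im,knobpos(CH,k),CH[2],.074,.0003,400)
    g=cv2.GaussianBlur(a,(5,5),0).max(2).astype(float)
    L=[];Rr=[]
    for i in range(90,300,3):   # rows of the bar: leftmost/rightmost steep edge near the bar
        d=np.gradient(g[i,150:250]); 
        l=150+np.argmin(d[:60]); r=150+np.argmax(d[30:])+30
        L.append((i,l));Rr.append((i,r))
    out=[]
    for e in (L,Rr):
        e=np.array(e,np.float32); v=cv2.fitLine(e,cv2.DIST_WELSCH,0,.01,.01).ravel(); v=v*np.sign(v[0])
        out.append(np.arctan2(v[1],v[0]))   # col per row downwards
    print(k,"tilt col/row L,R",np.round(out,3),"theta",np.round(2.094+np.mean(-np.array(out)),3))
```

```text
fl tilt col/row L,R [-0.185  0.203] theta 2.085
br tilt col/row L,R [-0.173  0.223] theta 2.069
fr tilt col/row L,R [-0.184  0.22 ] theta 2.076
bl tilt col/row L,R [-0.185  0.229] theta 2.072
```

Averaging the two edges gives 2.07 to 2.085 on all four, which matches the tool angle of 2.08. The knobs are done at 38.5 s. Now the mat.

```bash
cat >> h.py <<'E'
def blanks(im,c,z=.010,n=700,s=.0005,dbg=None):
    a=ortho(im,c,0,z,s,n); hsv=cv2.cvtColor(a,cv2.COLOR_RGB2HSV)
    m=((hsv[...,1]<60)&(hsv[...,2]>95)).astype(np.uint8); m=cv2.morphologyEx(m,cv2.MORPH_OPEN,np.ones((7,7)))
    out=[]
    for k in cv2.findContours(m,0,1)[0]:
        (cx,cy),(w,h),_=r=cv2.minAreaRect(k); L,W=max(w,h)*s,min(w,h)*s
        if not(.115<L<.165 and .018<W<.042): continue
        p=k[:,0,:].astype(float); f=np.zeros_like(m); cv2.drawContours(f,[k],-1,1,-1)
        q=np.argwhere(f)[:,::-1].astype(np.float32)
        b=cv2.boxPoints(r); e=b[1]-b[0] if np.linalg.norm(b[1]-b[0])>np.linalg.norm(b[2]-b[1]) else b[2]-b[1]
        e=e/np.linalg.norm(e)
        if (q.mean(0)-[cx,cy])@e<0: e=-e    # mass lies on the blade side
        out.append((c[0]+(n/2-cy)*s,c[1]+(n/2-cx)*s,np.arctan2(-e[0],-e[1]),L,W)); cv2.drawContours(a,[cv2.boxPoints(r).astype(int)],-1,(255,0,0),1)
    if dbg: save(dbg,a)
    return np.array(out)
E
python3 - <<'E'
from h import *
env.move_gripper(.48)
env.reach([.48,.34,.27],down(np.pi/2)); im=wrist(); np.savez("m1.npz",**im)
print(blanks(im,[.51,.34],dbg="mat").round(3),T())
t=cams.get_image("top"); print(blanks(t,[.51,.34]).round(3))
E
```

```text
[[0.425 0.345 1.488 0.141 0.031]
 [0.635 0.338 1.516 0.121 0.032]] 40.125
[[0.425 0.344 1.516 0.14  0.032]
 [0.636 0.33  1.5   0.143 0.034]]
```

View pics/mat.png

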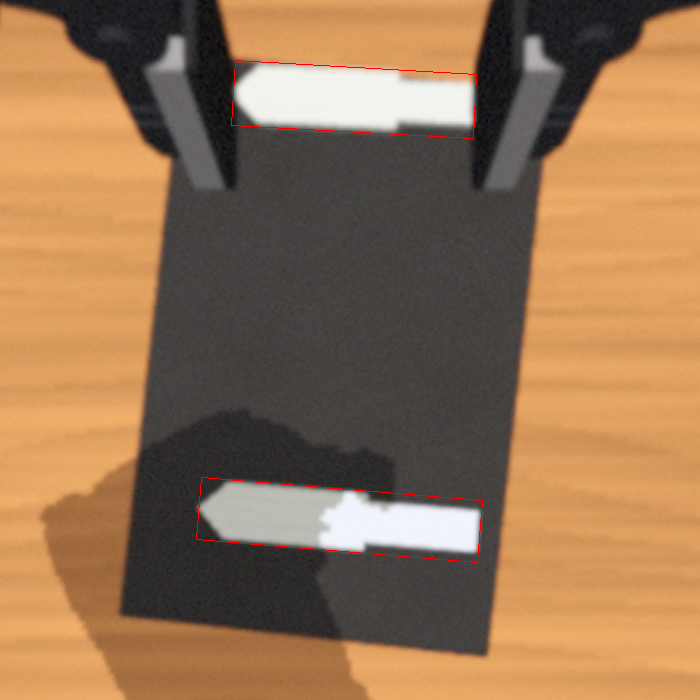

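The image shows two blanks, tips left, at (355,100) and (340,520). The far one was knocked about 3 cm, to x=0.636. Wrist and top views agree to within 1 mm on the near one, so I'll pick that first.

```bash
cat >> h.py <<'E'
def face(x,y):
    c,s=np.cos(CH[2]),np.sin(CH[2]); return CH[:2]+[c*x-s*y,s*x+c*y]
def pick(b,z=.0042):
    p=b[:2]; y=b[2]+np.pi/2
    env.move_gripper(.48); env.reach([*p,.09],down(y))
    if env.line_to([*p,z],speed=.10,stop_force=10): print("CONTACT",telemetry.read_state()["ee_pos"])
    env.move_gripper(0); s=telemetry.read_state(); print("grip gap",round(s["finger_gap"],3),s["ee_pos"].round(4),"t",s["time_s"])
    env.line_to([*p,.15],speed=.15); s=telemetry.read_state(); print("lifted gap",round(s["finger_gap"],3),"F",s["force"].round(1))
    return s["finger_gap"]>.2
def place(fy,z=.0408,yaw=None):
    p=face(0,fy); q=down(CH[2]+np.pi/2 if yaw is None else yaw)
    env.reach([*p,.12],q); s=telemetry.read_state(); print("over gap",round(s["finger_gap"],3)); im=wrist(); 
    print("stopped",env.line_to([*p,z],speed=.08,stop_force=8)); s=telemetry.read_state(); print(s["ee_pos"].round(4),"gap",round(s["finger_gap"],3))
    env.move_gripper(.48); env.line_to([*p,.15],speed=.15); print(T()); return im
E
python3 - <<'E'
from h import *
ok=pick([.425,.3445,1.50]); 
if ok:
    im=place(-.03); save("held1",im["color"])
    env.reach([*face(-.06,0),.30],down(CH[2]+np.pi/2)); im=wrist(); save("placed1",ortho(im,CH,CH[2],.046,.0005,400)); print(blanks(im,CH,z=.046).round(3),T())
else:
    im=wrist(); save("fail1",im["color"])
E
```

```text
grip gap 0.298 [0.4256 0.3448 0.0053] t 42.9917
lifted gap 0.297 F [-0.6 -0.2 -1.9]
over gap 0.297
stopped True
[ 0.5545 -0.0734  0.0413] gap 0.3
47.9083
[] 48.6583
```

View pics/placed1.png

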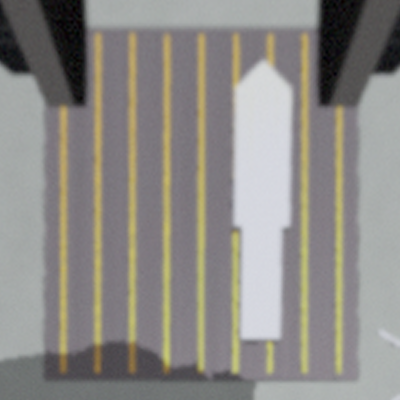

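The first blank lies parallel to the strips, wholly on the face, at (263,200). Next I'll re-look at the second one, then pick and place it.

Run:
```python
from h import *
env.move_gripper(.48)
env.reach([.59,.30,.25],down(np.pi)); im=wrist(); B=blanks(im,[.6,.32]); print(B.round(3))
t=cams.get_image("top"); print(blanks(t,[.6,.32]).round(3))
b=[x for x in B if abs(x[3]-.141)<.006]
if len(b)==1 and pick([*b[0][:3]]):
    s=telemetry.read_state()["ee_pos"]; env.line_to([s[0]-.06,s[1]-.05,.15],speed=.15)
    place(.03); env.reach([*face(-.07,0),.34],down(CH[2]+np.pi/2)); im=wrist(); save("placed2",ortho(im,CH,CH[2],.046,.0005,400))
    im=wrist(); save("w2",im["color"]); np.savez("w2.npz",**im); print(T())
else: print("no"); save("fail2",im["color"])
```

```text
[[0.636 0.33  1.518 0.142 0.032]]
[]
grip gap 0.293 [0.637  0.3298 0.0055] t 52.5167
lifted gap 0.298 F [ 1.3  0.3 -2.7]
over gap 0.297
stopped True
[ 0.5631 -0.0141  0.0415] gap 0.3
57.625
58.5583
```

Run:
```python
from h import *
p=[.483,-.362]
env.reach([*p,.22],down(np.pi/2)); im=wrist(); np.savez("d1.npz",**im)
a=ortho(im,p,0,.08,.0004,400); save("dial1",np.hstack([cv2.imread("pics/placed2.png")[:,:,::-1],a])); print(T())
```

```text
59.925
```

View pics/dial1.png

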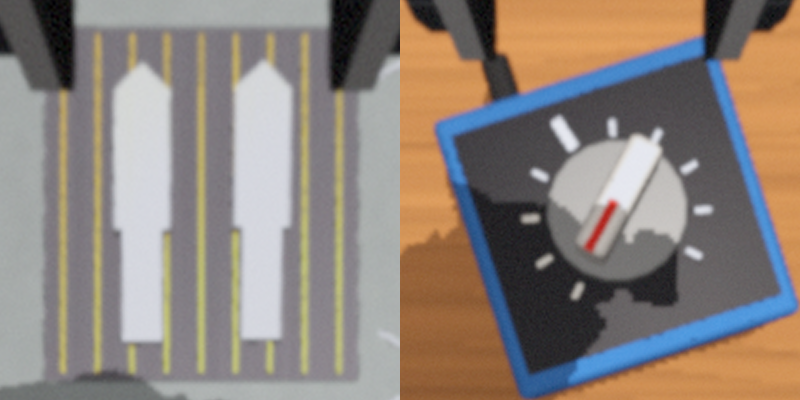

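Both blanks lie side by side along the strips. The dial's red end points lower-left at (600,225). The ticks start at (577,290) and the long fifth mark is at (565,133). I'll measure the centre and mark direction from the ticks on the box-top plane.

```bash
cat >> h.py <<'E'
def dial(im,p=(.483,-.362),dbg=None):
    s=.0003; n=400; a=ortho(im,p,0,.055,s,n); hsv=cv2.cvtColor(a,cv2.COLOR_RGB2HSV)
    m=((hsv[...,1]<70)&(hsv[...,2]>115)).astype(np.uint8)
    N,L,st,c=cv2.connectedComponentsWithStats(m); P=[]
    for q in range(1,N):
        w=np.array([p[0]+(n/2-c[q][1])*s,p[1]+(n/2-c[q][0])*s])
        if 40<st[q,4]<900 and .025<np.hypot(*(w-p))<.055: P.append([*w,st[q,4]])
    P=np.array(P); 
    A=np.c_[2*P[:,:2],np.ones(len(P))]; x=np.linalg.lstsq(A,(P[:,:2]**2).sum(1),rcond=None)[0]; ctr=x[:2]
    r=np.hypot(*(P[:,:2]-ctr).T); ang=np.arctan2(*(P[:,:2]-ctr).T[::-1])
    a2=ortho(im,ctr,0,.089,s,n); h=cv2.cvtColor(a2,cv2.COLOR_RGB2HSV)
    red=((h[...,0]<8)|(h[...,0]>172))&(h[...,1]>120)&(h[...,2]>60); i,j=np.nonzero(red); k=np.hypot(i-200,j-200)*s<.03; i,j=i[k],j[k]
    ry=np.arctan2(200-j.mean(),200-i.mean())
    v=cv2.fitLine(np.c_[j,i].astype(np.float32),cv2.DIST_L2,0,.01,.01).ravel()
    return ctr,np.c_[ang,r,P[:,2]],ry,np.arctan2(-v[0],-v[1]),k.sum()
E
python3 - <<'E'
from h import *
c,t,ry,rl,n=dial(dict(np.load("d1.npz"))); print(c,"\n",t[np.argsort(t[:,0])].round(3),"\nred",ry,rl,n)
E
```

```text
[ 0.48361091 -0.36917499] 
 [[-2.040e+00  3.800e-02  5.370e+02]
 [-1.522e+00  3.800e-02  5.070e+02]
 [-9.950e-01  3.800e-02  4.930e+02]
 [ 1.101e+00  3.800e-02  4.480e+02]
 [ 1.621e+00  3.800e-02  2.900e+02]
 [ 2.148e+00  3.800e-02  2.880e+02]
 [ 2.670e+00  3.800e-02  2.840e+02]] 
red 2.6453310373956893 -0.505295 672
```

The ticks fit cleanly, with the first at yaw 2.670, so the long mark is at 0.576. The red end is at 2.64. Turning it now.

```bash
python3 - <<'E'
from h import *
c=[.4836,-.3692]; J=lambda bar: bar-np.pi/2; z=.070
env.move_gripper(.5); env.reach([*c,.13],down(J(2.64)))
if env.line_to([*c,z],speed=.12,stop_force=12): print("CONTACT",telemetry.read_state()["ee_pos"])
env.move_gripper(0); print(telemetry.read_state()["finger_gap"],T())
rotate([*c,z],[J(1.6),J(.576)])
s=telemetry.read_state(); y=rot(s["tool_rot"]).as_matrix()[:,1]; print("bar yaw",np.arctan2(y[1],y[0])+np.pi/2,s["finger_gap"],s["torque"].round(2))
env.move_gripper(.5); env.line_to([*c,.15],speed=.15)
env.reach([*c,.22],down(np.pi/2)); im=wrist(); np.savez("d2.npz",**im)
r=dial(im); print(r[0],r[2],r[3],r[4]); a=ortho(im,c,0,.08,.0004,400)
j=telemetry.read_state()["joints"]; env.movej([-1.344, 0.291, -0.153, 1.127, 0, 1.431]); t=cams.get_image("top")
save("end",np.hstack([cv2.resize(t["color"][110:310,180:380] if 0 else t["color"][100:320,180:560],(660,382))[:382],cv2.resize(a,(382,382))])[:, :]) ; print(T())
E
python3 -c "
import cv2;a=cv2.imread('pics/end.png');cv2.imwrite('pics/end.png',cv2.resize(a,(800,293)))"
```

```text
0.14801117251177642 61.7
bar yaw 0.5762362360424697 0.14696327181568924 [ 1.07  0.69 -0.01]
[ 0.48335115 -0.36936861] 0.591813387898121 -2.5793984 625
68.9167
```

View pics/end.png

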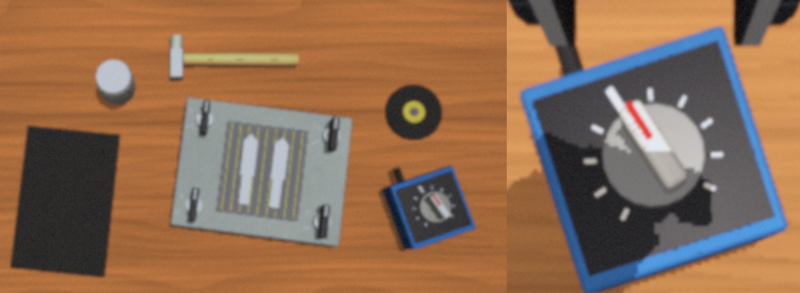

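The mat is empty and both blanks are on the face. All four bars point to the tight mark, and the dial's red line points at the long mark (measured 0.56 to 0.59, target 0.576). The tin, hammer and disc look untouched, so I'm handing in.

```bash
python3 -c "
from h import *
env.finish_job()"
```

```text
the job is handed in; nothing more can be done
```

The job is done and handed in at about 69 s of the 208 s allowed.

- **Knobs:** I tightened all four in the order front left, back right, front right, back left, first to snug and then to tight. At snug the tool angle read 1.05 and the images 1.07–1.09. At tight the tool read 2.08.
- **Knob check that disagreed:** my first image fit at tight gave about 2.01 on all four. Measuring both edges of each bar instead gave 2.07–2.085, which matches the tool. I took the first fit to be biased and did not re-turn any knob.
- **Blanks:** there were two on the mat. Both now lie side by side along the brass strips, 60 mm between centres and wholly on the face. The far one had been knocked about 3 cm, so I measured it again before picking it up. The brown and purple lookalikes were left alone.
- **Dial:** it points at the long mark. The tool put it at 0.576 against a target of 0.576, and the images gave 0.56–0.59.

The last top view showed the tin, hammer and disc apparently undisturbed, judged by eye only. The robot was clear of everything.

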